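# Clip the board marker and the pointer into their rack

## Robot

A 6-joint arm with a two-finger parallel gripper is mounted at the origin on a cart in front of the work surface, level with it; the furniture and walls round the work are solid. World frame = base frame: x ahead of the robot, y to its left, z up, the work surface at z = 0. Lengths are in m, angles in rad, forces in N, time in s.
With the tool pointing down it reaches from about 0.35 to 0.925 m from the base axis. Payload 6.4 kg.
Tool frame: the origin (TCP) lies between the finger pads; the fingertips stand 25 mm ahead of it and the grasp point (between the pads) lies 6 mm ahead of it; y points along the fingers, z is the direction in which the jaws open and shut, and the axes are right-handed (so a half turn about y gives the same grasp; the last joint's range is limited). The gripper opens to 85 mm and grips with 20 to 120 N. Pads are 22 mm wide; open, the fingers measure 114 mm over their backs; the gripper's body (76 mm by 85 mm) begins 54 mm behind the grasp point. The pads swing forward as they close: fully open they stand 13 mm farther back than shut.
Start: joints at [-1.45, 0.245, 1.558, -0, 1.339, -0.174], TCP at [0.189, -0.622, 0.256] pointing down, gripper open.
Joint ranges: [-3.13, 3.13], [-1.02, 2.26], [0.13, 2.54], [-0.95, 4.09], [0.21, 2.88], [-2.74, 2.74]. Speed limits (rad/s): [2.57, 2.57, 3.14, 3.14, 3.14, 3.14].

## Interface

Orientations are given as a unit quaternion [x, y, z, w].
In Python, from rig import readout, read_camera, ticket, spot_in, cut_out, tip_of gives the robot as it stands. The module is installed in compiled form; this text tells all that it offers.
- The arm moves only by the tool move_arm, never from a script. Its argument "steps" is a list of rows, each a list of 3 entries, a list of its own where there are three numbers: the shift along the tool's x, y, z in m, then the turn about the tool's y in degrees, then the closure, from 0 (fully open) to 1 (shut). In form: [[[tx, ty, tz], roll, grip], ...]. A call has 1 to 12 rows; each row shifts and turns the pose as measured when the row begins, along the tool's axes as they then stand; what a row does not reach is not made up. A row lasts 1/8 s, in which the tool goes at most 62.5 mm and 10.7 degrees, less where a joint would pass 70% of its speed; a pose out of reach is approached as far as the arm can. A call is refused whole if a number of a shift passes 0.0625 or a number of a turn 10.7, either way. A call with a gripper value outside its range is refused whole. The fingers move at their own pace and stop on an object; the grip force is fixed at half the most. Time passes only in rows, so rows that do not move let the fingers close. It gives the time, the measured TCP pose, the force and the opening at its end, in the units of the state.
- readout.get_obs(): the state, without advancing time (a new reading comes with each control period).
- read_camera(name): name is "scene" or "top"; returns a dict with "pixels" (480x640x3 uint8, red, green, blue), "K" (3x3 intrinsics, pixels), "D" ([k1, k2, p1, p2, k3] as OpenCV has them; the pictures are not rectified), "camera_from_world" (4x4, takes a point from world to camera coordinates). Camera axes: x right, y down, z forward; pixel columns grow to the right and rows downward; lengths in m; the calibration is good to about 2 mm. A picture is of the moment at which its call begins. There is no depth.
- ticket.close_job(): hands the job in, once; it reports no verdict.
Trained networks look in a picture, given as the dict that the camera call returned (one of the last four; its "shot" number tells which), for a name from the list of things; names that differ only in an ending like _2 or _b are one class to them, and where a whole thing is asked for, a point or a joint stands for the part that bears it (a point fixed in the world has none). Each returns a list of dicts, best first, with "confidence" (0 to 1); they miss things now and then, are a little off and sometimes report something else, mostly with a low value. They report only what shows in the picture. A call takes as long as a camera call. They do not tell look-alikes from the thing itself.
- spot_in(picture, thing): "pixel" ([row, column] in pixels, amid what is visible of it).
- cut_out(picture, thing): "region" (480x640 bool, what is visible of it) and "pixel" ([row, column] in pixels, amid what is visible of it).
- tip_of(picture, thing): "pixel" ([row, column] in pixels: a listed point, or the origin of a listed thing).
The state is a dict: "time_s": time; "joint_positions": joint angles; "qd": joint speeds; "joint_efforts": joint torques, N m; "tcp_pos": TCP position; "orientation": TCP orientation; "wrist_force": force on the tool from outside, world axes, zero at the start; "torque": the same for the moment, N m; "width": opening from 0.0 (shut) to 1.0 (fully open).
Only numpy, scipy, OpenCV 4.12 (cv2) and the standard library are available. Lean on these libraries where they do the work, as an engineer would, in place of code of your own. Each camera call takes 0.05 s, during which the arm holds its last target. There are 200 camera calls.

## Task

Pack away the board tools: take the thick white marker and the thin wooden pointer off the pen rest and press each one sideways, from above, into its own pair of spring clips on the rail, the marker in the wide pair and the pointer in the narrow pair. Each must lie level along its clips, about centred between them, pressed fully home under both pairs of lips. Leave the apple, the mug and the roll of tape where they stand.

Things in the scene. Friction and masses are not known exactly. Their poses are not given: they have to be found in the camera images.
- marker_mid (a point): centre of the board marker, on its axis half-way along: round white rod with black cap, diameter 20 mm, 141 mm long, loose, 25 to 46 g. x axis along the marker towards the cap; either way round in the clips will do. It starts level in two V cradles of the pen rest, axis 32 mm above the table.
- pointer_mid (a point): centre of the wooden pointer, on its axis half-way along: round wooden rod, dark rubber cap at one end, steel band at the other, diameter 14 mm, 198 mm long, loose, 25 to 46 g. x axis along it towards the steel band; either way round will do. It starts level in the other two V cradles, axis 28 mm above the table.
- pen_rest: wooden pen rest fixed to the table; origin at the centre of its underside. Base 130 x 170 x 4 mm with V cradles at x = +-46 mm, y = +-48 mm, each 10 mm wide along x; the two items lie along its x, 96 mm apart, and can be gripped between their cradles (82 mm free). Which item is on which side varies.
- wide_clips_seat (a point): where the marker's centre must end: midway between the two wide clips, on the seated marker's axis, 54 mm above the table. x: along the seated item, y: along the rail, z: up. Clips at x = +-38 mm, each 14 mm wide (62 mm free between); lips 8 mm above this axis, 14 mm apart, flaring out up to 20 mm above it; 36 mm free depth below the axis between the clips.
- narrow_clips_seat (a point): where the pointer's centre must end: midway between the two narrow clips, on the seated pointer's axis, 54 mm above the table. x: along the seated item, y: along the rail, z: up. Clips at x = +-50 mm, each 14 mm wide (86 mm free between); lips 6 mm above this axis, 10 mm apart, flaring out up to 18 mm above it; 36 mm free depth below the axis between the clips.
- rail: aluminium rail fixed to the table, 314 mm long along its y, 50 mm wide, 12 mm high; origin at the centre of its underside. Two clip pairs stand on it 124 to 156 mm apart; which is on which side varies. A clip is two sprung steel jaws over a fixed seat: push the item straight down between the lips of both clips of a pair (about 8 to 12 N in all) and they close over it.
- apple: yellowish apple, 61 mm across, 71 mm tall, loose bystander; origin at its underside
- mug: white mug, 78 mm across, 97 mm tall, loose bystander; origin at its underside
- tape: roll of brown tape lying flat, 96 mm across, 48 mm tall, loose bystander; origin at its underside
There are look-alikes about, which are no part of the job. What is meant by the part that bears marker_mid is not turquoise, and is the larger of those in its own colour.

How it is judged:
By the outcome, as a careful person would: the job done as asked, in the order asked, and still so for the second after the job is handed in, with the robot touching nothing.
It also fails if it takes over 56 s, if anything falls off the work surface, if the arm or the gripper's body presses on something with over 40 N, if the wrist force passes 120 N, or if a joint passes its speed limit or range.

## Working session

There is one attempt and no reset: what is moved stays moved. The work goes in short steps, Python scripts to look and compute and a tool call to move; the robot and the scene stay as the last step left them, time stands still between calls to the robot, and variables do not carry over. Pictures are saved under pics/ and viewed, about 8 in all and at most 12, crops included, and the job is handed in when it is done.

Besides the shell and the picture viewer there is one more tool, called after "Call:" as name(argument=value, ...) on one line, values as JSON. move_arm: Moves the arm, as the interface text tells. Its arguments: {"type":"object","properties":{"steps":{"type":"array","items":{"type":"array"}}},"required":["steps"]}

```bash
mkdir -p pics; python3 - <<'E'
from rig import readout, read_camera, spot_in, cut_out, tip_of
import cv2,numpy as np,pickle
o=readout.get_obs();print({k:np.round(v,3) for k,v in o.items()})
for n in("scene","top"):
    p=read_camera(n);cv2.imwrite(f"pics/{n}0.png",p["pixels"][:,:,::-1]);pickle.dump(p,open(f"{n}0.pkl","wb"))
    print(n,np.round(p["K"],1).tolist(),np.round(p["D"],4),np.round(p["camera_from_world"],3).tolist())
    for t in("marker_mid","pointer_mid","pen_rest","wide_clips_seat","narrow_clips_seat","rail","apple","mug","tape"):
        print(t,[(np.round(r["pixel"]).tolist(),round(r["confidence"],2)) for r in tip_of(p,t)][:5])
        if "seat" not in t: print("   cut",[(np.round(r["pixel"]).tolist(),round(r["confidence"],2),int(r["region"].sum())) for r in cut_out(p,t)][:5])
E
```

```text
{'time_s': np.float64(0.0), 'joint_positions': array([-1.45 ,  0.246,  1.559, -0.   ,  1.339, -0.174]), 'qd': array([-0.001,  0.   ,  0.001,  0.001, -0.001,  0.001]), 'joint_efforts': array([-1.0000e-03, -4.2951e+01, -3.2613e+01, -0.0000e+00,  5.0000e-03,
       -0.0000e+00]), 'tcp_pos': array([ 0.189, -0.621,  0.255]), 'orientation': array([-0.104,  0.7  , -0.699,  0.104]), 'wrist_force': array([ 0.889,  0.447, -0.715]), 'torque': array([ 0.009, -0.001,  0.   ]), 'width': np.float64(1.001)}
scene [[474.8, 0.0, 313.1], [0.0, 474.8, 245.4], [0.0, 0.0, 1.0]] [-0.073  0.     0.     0.     0.   ] [[-0.856, -0.517, -0.008, 0.54], [-0.281, 0.479, -0.832, 0.182], [0.434, -0.71, -0.555, 0.672], [0.0, 0.0, 0.0, 1.0]]
marker_mid [([243.0, 452.0], 0.94), ([218.0, 371.0], 0.88), ([251.0, 328.0], 0.72)]
   cut [([243.0, 452.0], 0.95, 433), ([218.0, 373.0], 0.83, 606), ([253.0, 328.0], 0.73, 271)]
pointer_mid [([199.0, 388.0], 0.59)]
   cut [([199.0, 389.0], 0.8, 528)]
pen_rest [([219.0, 377.0], 0.79)]
   cut [([224.0, 373.0], 0.55, 1874)]
wide_clips_seat [([301.0, 310.0], 0.9)]
narrow_clips_seat 
[... 721 characters left out ...]
0.88, 340), ([249.0, 408.0], 0.68, 846), ([341.0, 413.0], 0.59, 726)]
pointer_mid [([246.0, 459.0], 0.57)]
   cut [([245.0, 460.0], 0.91, 736), ([275.0, 235.0], 0.19, 961)]
pen_rest [([246.0, 431.0], 0.65)]
   cut [([247.0, 435.0], 0.7, 4810)]
wide_clips_seat [([274.0, 230.0], 0.75)]
narrow_clips_seat [([257.0, 160.0], 0.74)]
rail [([263.0, 206.0], 0.64), ([248.0, 408.0], 0.29)]
   cut [([264.0, 205.0], 0.81, 3137), ([249.0, 434.0], 0.51, 4827)]
apple [([335.0, 311.0], 0.63), ([248.0, 457.0], 0.35)]
   cut [([336.0, 314.0], 0.83, 918)]
mug [([156.0, 256.0], 0.57)]
   cut [([150.0, 246.0], 0.97, 2139)]
tape [([152.0, 333.0], 0.81), ([245.0, 458.0], 0.31)]
   cut [([132.0, 334.0], 0.66, 1156)]
```

View pics/scene0.png

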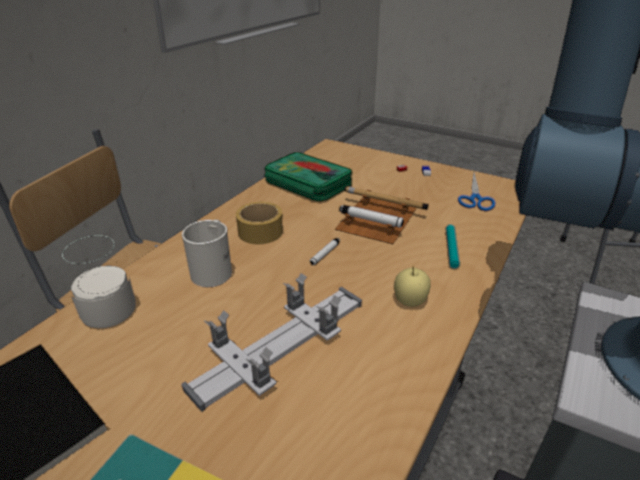

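View pics/top0.png

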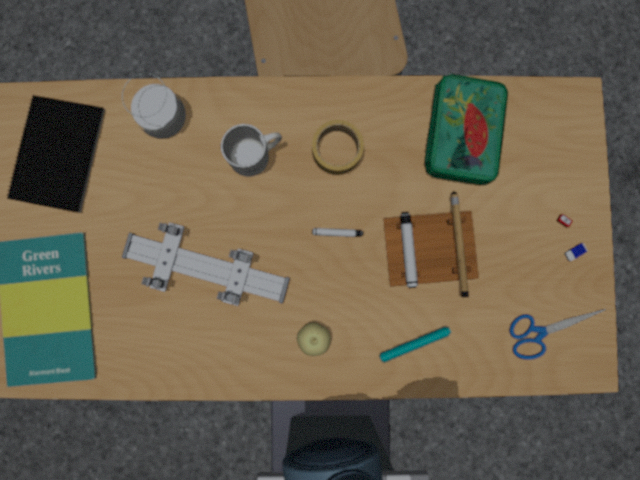

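Candidates for the marker in the top picture (row, column):
- White marker on the rest at (249,408)
- Small white marker at (231,335)
- Turquoise marker at (342,415)

I choose the one on the rest: it's not turquoise and it's the larger white one. The narrow pair (jaws further apart) is on the left at about (257,163), and the wide pair is at about (276,237).

```bash
cat > h.py <<'E'
import numpy as np,cv2
from rig import readout, read_camera, spot_in, cut_out, tip_of
def und(p,rc):
    rc=np.array(rc,float).reshape(-1,2)
    return cv2.undistortPoints(rc[:,None,::-1].copy(),p["K"],np.array(p["D"],float))[:,0]
def tri(a,ra,b,rb):
    X=cv2.triangulatePoints(a["camera_from_world"][:3],b["camera_from_world"][:3],und(a,ra).T,und(b,rb).T)
    return (X[:3]/X[3]).T
def plane(p,rc,z):   # pixel -> world at height z
    T=p["camera_from_world"];R=T[:3,:3];c=-R.T@T[:3,3]
    d=np.c_[und(p,rc),np.ones(len(np.array(rc).reshape(-1,2)))]@R
    return c+d*((z-c[2])/d[:,2])[:,None]
def proj(p,X):
    T=p["camera_from_world"];r,_=cv2.Rodrigues(T[:3,:3])
    q,_=cv2.projectPoints(np.array(X,float).reshape(-1,3),r,T[:3,3],p["K"],np.array(p["D"],float))
    return q[:,0,::-1]
def ends(region):
    rc=np.argwhere(region).astype(float);c=rc.mean(0);u=np.linalg.svd(rc-c,full_matrices=False)[2][0]
    t=(rc-c)@u;lo,hi=np.percentile(t,[0.5,99.5]);return np.array([c+lo*u,c,c+hi*u])
def near(L,rc): return min(L,key=lambda r:np.hypot(*(np.array(r["pixel"])-rc)))
E
python3 - <<'E'
from h import *
s=read_camera("scene");t=read_camera("top")
np.set_printoptions(precision=4,suppress=True)
for n,a,b in(("marker_mid",(218,373),(249,408)),("pointer_mid",(199,389),(245,460))):
    es=ends(near(cut_out(s,n),a)["region"]);et=ends(near(cut_out(t,n),b)["region"])
    if (es[0]-es[2])@[0,1]>0: es=es[::-1]   # scene left = far = +x
    if (et[0]-et[2])[0]>0: et=et[::-1]
    X=tri(s,es,t,et);h={"marker_mid":.032,"pointer_mid":.028}[n]
    print(n,"ends tri\n",X,"len",np.linalg.norm(X[0]-X[2]),"\n top@h\n",plane(t,et,h),"\n scene@h\n",plane(s,es,h))
    ts=near(tip_of(s,n),a)["pixel"];tt=near(tip_of(t,n),b)["pixel"];print(" tip tri",tri(s,ts,t,tt),plane(t,tt,h))
for n in("wide_clips_seat","narrow_clips_seat"):
    a=tip_of(s,n)[0]["pixel"];b=tip_of(t,n)[0]["pixel"]
    print(n,tri(s,a,t,b),plane(s,a,.054),plane(t,b,.054))
r=cut_out(t,"rail")[0]["region"];print("rail ends z=.012",plane(t,ends(r),.012))
for n,h in(("apple",.035),("mug",.05),("tape",.024)):
    print(n,plane(t,cut_out(t,n)[0]["pixel"],h),plane(s,cut_out(s,n)[0]["pixel"],h))
im=t["pixels"][:,:,::-1]
a=cv2.resize(im[215:310,110:300],None,fx=4,fy=4,interpolation=cv2.INTER_CUBIC)
im=s["pixels"][:,:,::-1]
b=cv2.resize(im[265:415,175:370],None,fx=4,fy=4,interpolation=cv2.INTER_CUBIC)
cv2.imwrite("pics/ct.png",a);cv2.imwrite("pics/cs.png",b)
c=np.vstack([cv2.resize(t["pixels"][185:305,370:490,::-1],(560,560),interpolation=cv2.INTER_CUBIC)]);cv2.imwrite("pics/cm.png",c)
E
```

```text
marker_mid ends tri
 [[ 0.6338 -0.1173  0.0336]
 [ 0.5664 -0.1233  0.0321]
 [ 0.4985 -0.1283  0.0321]] len 0.13569149693475122 
 top@h
 [[ 0.6346 -0.1173  0.032 ]
 [ 0.5684 -0.1225  0.032 ]
 [ 0.499  -0.1281  0.032 ]] 
 scene@h
 [[ 0.6344 -0.1201  0.032 ]
 [ 0.5646 -0.1244  0.032 ]
 [ 0.4981 -0.1286  0.032 ]]
 tip tri [[ 0.5671 -0.1279  0.024 ]] [[ 0.5656 -0.1269  0.032 ]]
pointer_mid ends tri
 [[ 0.6711 -0.2131  0.0274]
 [ 0.5731 -0.2216  0.0259]
 [ 0.4773 -0.2264  0.0283]] len 0.1942748982417439 
 top@h
 [[ 0.6714 -0.2128  0.028 ]
 [ 0.5776 -0.2191  0.028 ]
 [ 0.4775 -0.2264  0.028 ]] 
 scene@h
 [[ 0.6702 -0.2123  0.028 ]
 [ 0.5671 -0.22    0.028 ]
 [ 0.4772 -0.2271  0.028 ]]
 tip tri [[ 0.5655 -0.2137  0.0352]] [[ 0.5687 -0.2145  0.028 ]]
wide_clips_seat [[0.5183 0.1952 0.0562]] [[0.5217 0.1939 0.054 ]] [[0.5165 0.1944 0.054 ]]
narrow_clips_seat [[0.554  0.3279 0.0552]] [[0.5538 0.3266 0.054 ]] [[0.5549 0.3288 0.054 ]]
rail ends z=.012 [[0.4937 0.1021 0.012 ]
 [0.5365 0.2493 0.012 ]
 [0.5802 0.4019 0.012 ]]
apple [[0.4067 0.0469 0.035 ]] [[0.4044 0.0644 0.035 ]]
mug [[0.7518 0.1713 0.05  ]] [[0.7524 0.1622 0.05  ]]
tape [[ 0.7903 -0.0042  0.024 ]] [[0.7617 0.0038 0.024 ]]
```

View pics/ct.png

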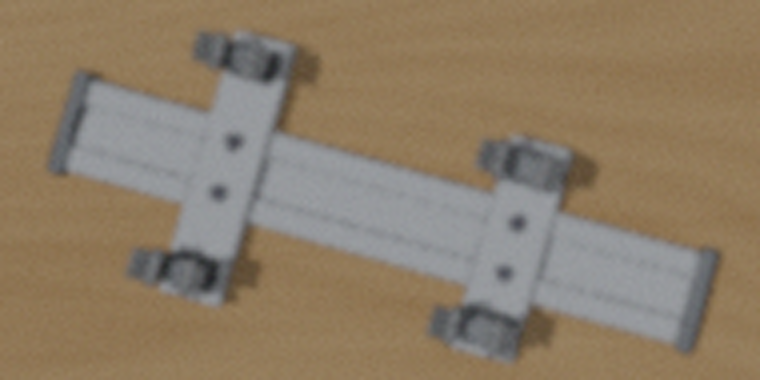

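View pics/cs.png

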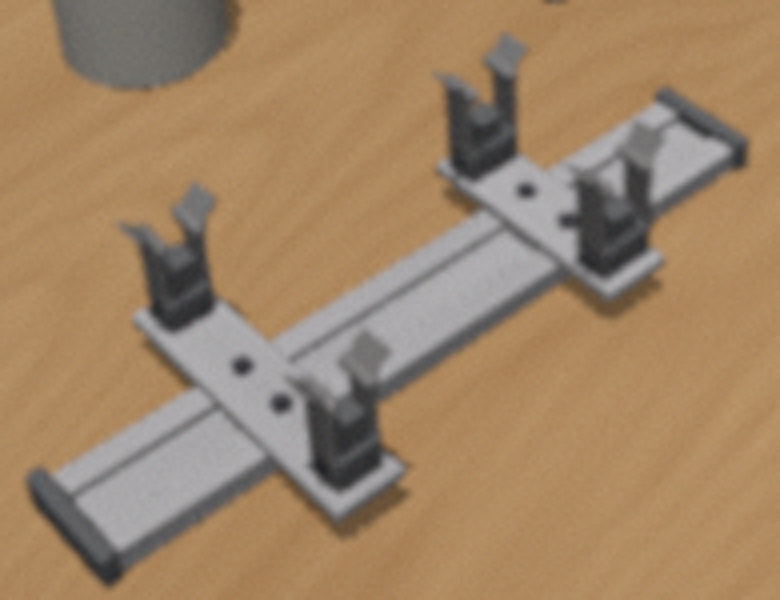

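View pics/cm.png

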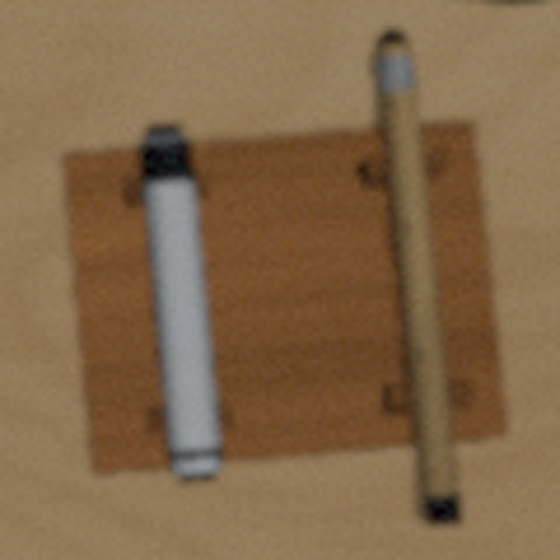

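```bash
cat >> h.py <<'E'
from scipy.spatial.transform import Rotation as Ro
np.set_printoptions(precision=4,suppress=True)
def plan(target,yaw_deg,grasp=0.006):
    """target = world point for the grasp point; yaw = direction of rod axis. prints roll first, then shift in tool axes after the roll"""
    o=readout.get_obs();R=Ro.from_quat(o["orientation"]).as_matrix();g=o["tcp_pos"]+grasp*R[:,1]
    x=R[:,0];cur=np.degrees(np.arctan2(x[1],x[0]))
    d=(yaw_deg-cur+90)%180-90
    R2=R@Ro.from_euler("y",-d,degrees=True).as_matrix()   # tool y is down
    x2=R2[:,0];print("t",round(o["time_s"],2),"tool y",R[:,1],"grasp",g,"x yaw now",round(cur,2),"roll",round(-d,2),"-> x yaw",np.degrees(np.arctan2(x2[1],x2[0])),"q",o["joint_positions"],"width",o["width"],"F",o["wrist_force"])
    print("shift after roll",R2.T@(np.array(target)-g)," shift now",R.T@(np.array(target)-g))
E
python3 - <<'E'
from h import *
t=read_camera("top");s=read_camera("scene")
c=lambda L:[(215+r/4-.375,110+q/4-.375) for r,q in L]
k=plane(t,c([(85,75),(172,57),(250,712),(350,690)]),.013);print("caps",k,"centre",k.mean(0),"yaw y-axis dir",k[:2].mean(0)-k[2:].mean(0))
for z in(.013,.016):
  hw=plane(t,c([(222,517),(273,504)]),z);hn=plane(t,c([(142,234),(192,219)]),z);print("holes W,N",hw.mean(0),hn.mean(0))
d=lambda L:[(265+r/4-.375,175+q/4-.375) for r,q in L]
hw2=d([(190,527),(219,570)]);hn2=d([(366,242),(403,281)])
print("tri holes",tri(s,hw2,t,c([(222,517),(273,504)])),tri(s,hn2,t,c([(142,234),(192,219)])))
plan([.5662,-.1228,.13],4.4)
E
```

```text
caps [[0.597  0.3969 0.013 ]
 [0.5562 0.4048 0.013 ]
 [0.5176 0.0981 0.013 ]
 [0.4717 0.1086 0.013 ]] centre [0.5356 0.2521 0.013 ] yaw y-axis dir [0.0819 0.2975 0.    ]
holes W,N [0.5196 0.1914 0.013 ] [0.558  0.3244 0.013 ]
holes W,N [0.5196 0.191  0.016 ] [0.5578 0.3236 0.016 ]
tri holes [[0.5306 0.1873 0.0193]
 [0.5071 0.1932 0.0193]] [[0.5691 0.3195 0.0183]
 [0.546  0.3263 0.0184]]
t 2.85 tool y [ 0.  0. -1.] grasp [ 0.1889 -0.622   0.2503] x yaw now -163.11 roll 12.49 -> x yaw -175.5999999945536 q [-1.4501  0.2451  1.5578  0.      1.3387 -0.1741] width 1.003576941099153 F [-0.3784  0.4295 -0.5461]
shift after roll [-0.4145  0.1203 -0.4687]  shift now [-0.5061  0.1203 -0.368 ]
```

Call:
move_arm(steps=[[[0,0,0],6.25,0],[[0,0,0],6.25,0],[[-0.04,0.008,-0.045],0,0],[[-0.04,0.008,-0.045],0,0],[[-0.04,0.008,-0.045],0,0],[[-0.04,0.008,-0.045],0,0],[[-0.04,0.008,-0.045],0,0],[[-0.04,0.008,-0.045],0,0],[[-0.04,0.008,-0.045],0,0],[[-0.04,0.008,-0.045],0,0],[[-0.04,0.008,-0.045],0,0],[[0,0,0],0,0]])

```text
time_s: 4.35
tcp_pos: [0.5302, -0.1826, 0.1836]
orientation: [0.022, -0.704, 0.709, -0.025]
wrist_force: [-0.2, -0.0, -0.6]
width: 0.999
```

```bash
python3 - <<'E'
from h import *
import pickle
plan([.5662,-.1228,.032],4.4)
t=pickle.load(open("top0.pkl","rb"));s=pickle.load(open("scene0.pkl","rb"))
def model(cx,cy,hx,lip):
    a=np.radians(-15.7);ux=np.array([np.cos(a),np.sin(a),0]);uy=np.array([-np.sin(a),np.cos(a),0]);o=np.array([cx,cy,.054])
    P=lambda x,y,z:o+x*ux+y*uy+np.array([0,0,z])
    L=[]
    for sx in(-1,1):
        for sy in(-1,1):
            for z,w in((lip+1,lip-1),(lip+12,lip+6)):
                L.append((P(sx*hx-.007 if 0 else sx*hx-7e-3,sy*w*1e-3,z*1e-3),P(sx*hx+7e-3,sy*w*1e-3,z*1e-3)))
        L.append((P(sx*hx,0,-.010),P(sx*hx,0,-.010)))
    return L
def draw(p,r0,r1,c0,c1,C):
    im=cv2.resize(p["pixels"][r0:r1,c0:c1,::-1],None,fx=4,fy=4,interpolation=cv2.INTER_CUBIC)
    for (cx,cy,hx,lip,col) in C:
        for A,B in model(cx,cy,hx,lip):
            q=[tuple(int(v) for v in ((r-[r0,c0])*4+1.5)[::-1]) for r in proj(p,[A,B])]
            cv2.line(im,q[0],q[1],col,1,cv2.LINE_AA); 
            if q[0]==q[1]: cv2.circle(im,q[0],3,col,1)
    return im
C=[(.5185,.1910,.038,8,(0,0,255)),(.5575,.3235,.050,6,(0,0,255))]
b=draw(s,265,415,185,360,C);a=draw(t,215,310,115,300,C)
cv2.imwrite("pics/os.png",b);cv2.imwrite("pics/ot.png",a)
E
```

```text
t 4.35 tool y [ 0.0046 -0.0067 -1.    ] grasp [ 0.5302 -0.1826  0.1776] x yaw now -176.21 roll -0.61 -> x yaw -175.60000961211426 q [-0.5324  0.1123  1.8492 -0.0037  1.1728  0.9736] width 0.9993771867452921 F [-0.2314 -0.002  -0.6401]
shift after roll [-0.0399  0.1454 -0.0579]  shift now [-0.0393  0.1454 -0.0583]
```

View pics/os.png

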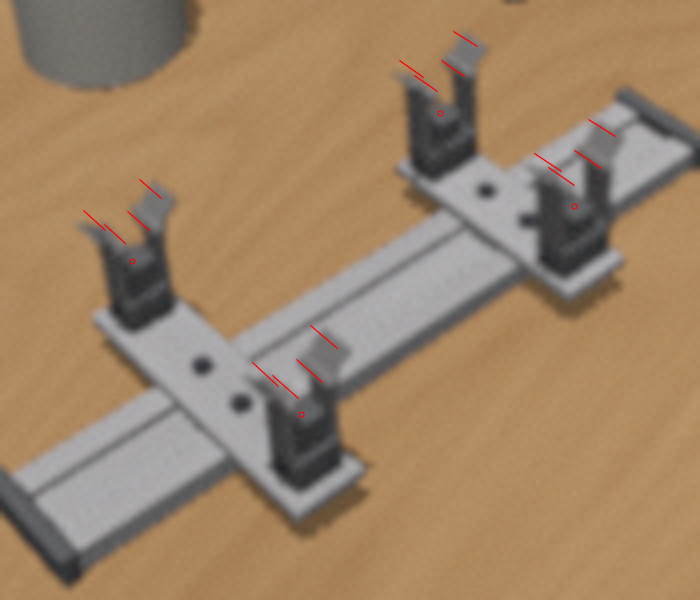

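View pics/ot.png

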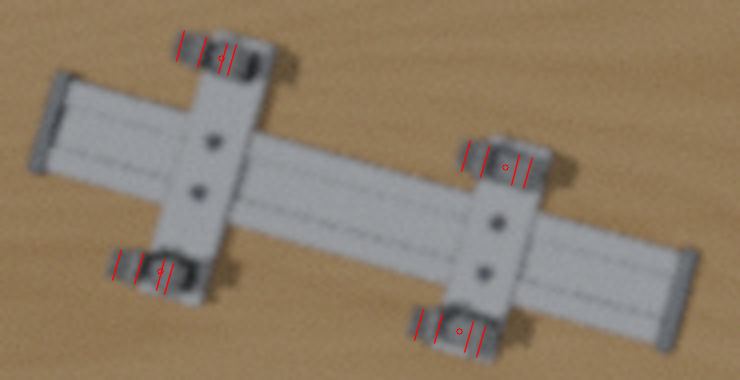

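Call:
move_arm(steps=[[[-0.039,0.02,-0.045],-0.6,0],[[0,0.03,-0.013],0,0],[[0,0.03,0],0,0],[[0,0,0],0,0]])

```text
time_s: 4.85
tcp_pos: [0.5652, -0.1268, 0.1047]
orientation: [0.024, -0.703, 0.71, -0.029]
wrist_force: [0.3, -0.2, -0.0]
width: 1.0
```

```bash
python3 - <<'E'
from h import *
plan([.5662,-.1228,.032],4.4)
E
```

```text
t 4.85 tool y [ 0.0081 -0.0097 -0.9999] grasp [ 0.5652 -0.1269  0.0987] x yaw now -175.68 roll -0.08 -> x yaw -175.6000021866496 q [-0.4141  0.2623  1.8394 -0.0066  1.0287  1.0848] width 0.9995542261116779 F [ 0.3491 -0.1763 -0.0056]
shift after roll [-0.0008  0.0667 -0.0047]  shift now [-0.0008  0.0667 -0.0047]
```

Call:
move_arm(steps=[[[0,0.03,-0.004],0,0],[[0,0.025,0],0,0],[[0,0.008,0],0,0],[[0,0.002,0],0,0.3],[[0,0,0],0,1],[[0,0,0],0,1],[[0,0,0],0,1],[[0,0,0],0,1],[[0,0,0],0,1]])

```text
time_s: 5.98
tcp_pos: [0.5707, -0.1214, 0.0499]
orientation: [0.018, -0.706, 0.707, -0.031]
wrist_force: [0.4, -0.1, -0.3]
width: 0.204
```

```bash
python3 - <<'E'
from h import *
plan([.5662,-.1228,.032],4.4)
E
```

```text
t 5.97 tool y [ 0.0195 -0.0013 -0.9998] grasp [ 0.5708 -0.1214  0.0439] x yaw now -176.04 roll -0.44 -> x yaw -175.59991951959205 q [-0.4064  0.3569  1.842   0.0082  0.9242  1.0904] width 0.20431726717949483 F [ 0.4303 -0.0931 -0.2683]
shift after roll [0.005  0.0118 0.001 ]  shift now [0.005  0.0118 0.001 ]
```

Call:
move_arm(steps=[[[0,0,0],0,0.5],[[0,0,0],0,0.5],[[0.004,0,0],0,0.5],[[0,0.008,0],0,0.5],[[0,0.006,0],0,0.5],[[0,0,0],0,0.5]])

```text
time_s: 6.72
tcp_pos: [0.5667, -0.1231, 0.0348]
orientation: [0.017, -0.706, 0.708, -0.031]
wrist_force: [1.5, -0.4, 0.8]
width: 0.496
```

```bash
python3 - <<'E'
from h import *
plan([.5662,-.1228,.032],4.4)
E
```

```text
t 6.72 tool y [ 0.0198 -0.002  -0.9998] grasp [ 0.5668 -0.1231  0.0288] x yaw now -176.13 roll -0.53 -> x yaw -175.5999018171784 q [-0.4118  0.3765  1.8515  0.0078  0.8947  1.0867] width 0.49623771460766253 F [ 1.5457 -0.3784  0.8462]
shift after roll [ 0.0005 -0.0032 -0.0003]  shift now [ 0.0005 -0.0032 -0.0003]
```

Call:
move_arm(steps=[[[0,-0.002,0],0,0.5],[[0,0,0],0,1],[[0,0,0],0,1],[[0,0,0],0,1],[[0,0,0],0,1]])

```text
time_s: 7.35
tcp_pos: [0.5667, -0.1225, 0.0372]
orientation: [0.017, -0.706, 0.707, -0.031]
wrist_force: [-1.2, 1.7, 0.6]
width: 0.213
```

```bash
python3 - <<'E'
from h import *
plan([.5662,-.1228,.032],4.4)
E
```

```text
t 7.35 tool y [ 0.0196 -0.0015 -0.9998] grasp [ 0.5668 -0.1225  0.0312] x yaw now -176.09 roll -0.49 -> x yaw -175.59990910638948 q [-0.411   0.3722  1.8516  0.0082  0.8992  1.0866] width 0.21254280112416846 F [-1.1642  1.6533  0.6123]
shift after roll [ 0.0007 -0.0008  0.0002]  shift now [ 0.0007 -0.0008  0.0002]
```

Call:
move_arm(steps=[[[0,-0.02,0],0,1],[[0,-0.03,0],0,1],[[0,-0.03,0],0,1],[[0,-0.02,0],0,1],[[0,0,0],7,1],[[0,0,0],7,1],[[0,0,0],6,1],[[0,0,0],0,1]])

```text
time_s: 8.35
tcp_pos: [0.5676, -0.1252, 0.1522]
orientation: [-0.115, -0.698, 0.701, 0.091]
wrist_force: [-0.0, -0.3, -0.1]
width: 0.215
```

```bash
python3 - <<'E'
from h import *
plan([.518,.1925,.115],-15.9)
E
```

```text
t 8.35 tool y [ 0.0322 -0.0092 -0.9994] grasp [ 0.5678 -0.1252  0.1462] x yaw now 163.27 roll -0.83 -> x yaw 164.10046502076486 q [-0.4138  0.186   1.8302  0.005   1.0922  1.4467] width 0.21456710223362802 F [-0.0377 -0.3349 -0.0771]
shift after roll [ 0.1359  0.0266 -0.2919]  shift now [ 0.1401  0.0266 -0.2899]
```

Call:
move_arm(steps=[[[0.008,0.001,-0.018],0,1],[[0.016,0.002,-0.035],0,1],[[0.016,0.002,-0.035],0,1],[[0.016,0.002,-0.035],0,1],[[0.016,0.002,-0.035],0,1],[[0.016,0.002,-0.035],0,1],[[0.016,0.002,-0.035],0,1],[[0.016,0.002,-0.03],0,1],[[0,0,0],0,1]])

```text
time_s: 9.48
tcp_pos: [0.5207, 0.1724, 0.1349]
orientation: [-0.11, -0.699, 0.701, 0.085]
wrist_force: [-0.1, -0.7, -0.2]
width: 0.208
```

```bash
python3 - <<'E'
from h import *
plan([.518,.1925,.115],-15.9)
E
```

```text
t 9.47 tool y [ 0.034  -0.0084 -0.9994] grasp [0.5209 0.1723 0.1289] x yaw now 164.1 roll -0.0 -> x yaw 164.10000058264924 q [ 0.1182  0.1399  1.9189 -0.0142  1.05    1.9733] width 0.20838349751401652 F [-0.1263 -0.7028 -0.1992]
shift after roll [ 0.0088  0.0137 -0.0186]  shift now [ 0.0088  0.0137 -0.0186]
```

Call:
move_arm(steps=[[[0.008,0.01,-0.018],0,1],[[0,0.003,0],0,1],[[0,0,0],0,1]])

```text
time_s: 9.85
tcp_pos: [0.518, 0.1919, 0.1221]
orientation: [-0.11, -0.699, 0.702, 0.084]
wrist_force: [-0.1, -0.3, -0.7]
width: 0.215
```

```bash
python3 - <<'E'
from h import *
plan([.518,.1925,.10],-15.9)
o=readout.get_obs();g=o["tcp_pos"]-np.array([0,0,.006])
s=read_camera("scene");t=read_camera("top")
pa=proj(s,g)[0];pb=proj(t,g)[0];print("grasp proj",pa,pb)
es=ends(near(cut_out(s,"marker_mid"),pa)["region"]);et=ends(near(cut_out(t,"marker_mid"),pb)["region"])
if es[0][1]>es[2][1]: es=es[::-1]
if et[0][0]>et[2][0]: et=et[::-1]
X=tri(s,es,t,et);print("marker ends\n",X,"mid",(X[0]+X[2])/2,"len",np.linalg.norm(X[0]-X[2]),"yaw",np.degrees(np.arctan2(*(X[0]-X[2])[[1,0]])))
print("px",es.tolist(),et.tolist())
a=cv2.resize(s["pixels"][240:380,220:400,::-1],(720,560),interpolation=cv2.INTER_CUBIC)
b=cv2.resize(t["pixels"][225:315,180:300,::-1],(720,540),interpolation=cv2.INTER_CUBIC)
cv2.imwrite("pics/hs.png",a);cv2.imwrite("pics/ht.png",b)
E
```

```text
t 9.85 tool y [ 0.0351 -0.0091 -0.9993] grasp [0.5182 0.1918 0.1161] x yaw now 164.25 roll 0.15 -> x yaw 164.09990451876646 q [ 0.1556  0.1683  1.9141 -0.0169  1.026   2.0098] width 0.2147557475822786 F [-0.0571 -0.2893 -0.7103]
shift after roll [ 0.001   0.0161 -0.0006]  shift now [ 0.001   0.0161 -0.0006]
grasp proj [267.1252 310.4246] [276.9547 229.06  ]
marker ends
 [[0.5642 0.1628 0.0884]
 [0.4987 0.1891 0.1036]
 [0.4491 0.2081 0.1138]] mid [0.5067 0.1854 0.1011] len 0.12633972854880707 yaw -21.467003719191325
px [[265.40840377816244, 311.3893643609995], [277.6908783783784, 329.9239864864865], [289.47191034594556, 347.70191665727646]] [[237.0245230423725, 241.59882595037186], [282.8787878787879, 228.93939393939394], [317.93667368953794, 219.26062308889362]]
```

View pics/hs.png

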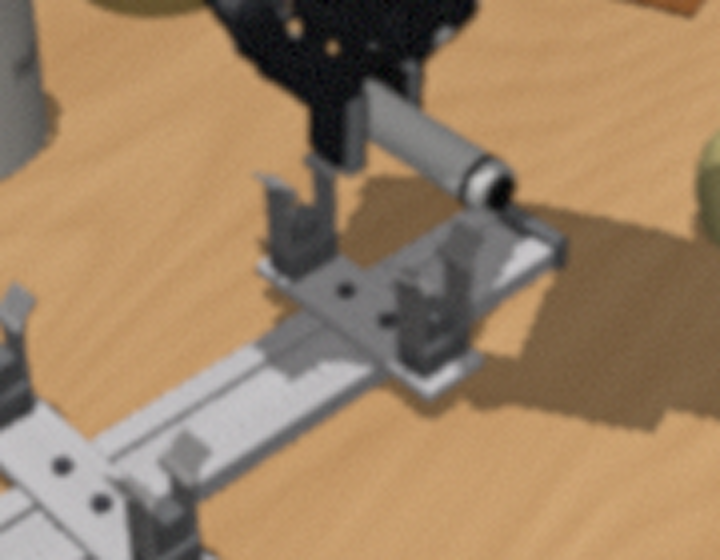

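```bash
python3 - <<'E'
from h import *
import pickle
t=pickle.load(open("top0.pkl","rb"));s=pickle.load(open("scene0.pkl","rb"))
E=[.4504,.2114,.115];F=[.586,.1724,.117]
print("pred near end scene",proj(s,E),"obs 287.1,342.1; top pred near/far",proj(t,[E,F]))
print("obs top at .116",plane(t,[[237.0,241.6],[282.9,228.9],[317.9,219.3]],.116))
print("obs near end tri",tri(s,[287.1,342.1],t,[317.9,219.3]))
for y in(.191,.1925,.195): print(y,"scene px of lips far clip -7/+7",proj(s,[np.array([.518,y,.062])+ .038*np.array([.961,-.277,0])+k*np.array([.277,.961,0]) for k in(-.007,.007)]))
E
```

```text
pred near end scene [[289.7766 344.9463]] obs 287.1,342.1; top pred near/far [[317.7961 217.4657]
 [236.1673 240.6624]]
obs top at .116 [[0.5847 0.1709 0.116 ]
 [0.5081 0.1922 0.116 ]
 [0.4503 0.2082 0.116 ]]
obs near end tri [[0.4528 0.2093 0.1171]]
0.191 scene px of lips far clip -7/+7 [[282.227  298.2093]
 [286.01   291.5201]]
0.1925 scene px of lips far clip -7/+7 [[282.7308 297.6996]
 [286.5243 290.9958]]
0.195 scene px of lips far clip -7/+7 [[283.5736 296.847 ]
 [287.3846 290.1187]]
```

View pics/ht.png

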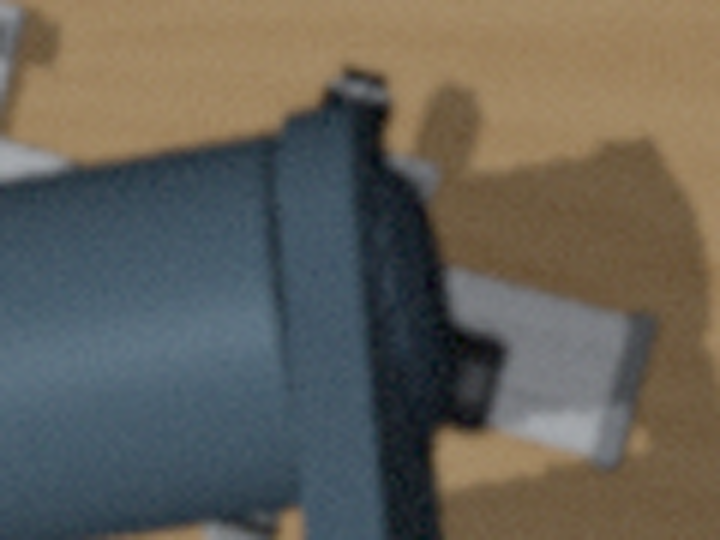

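```bash
python3 - <<'E'
from h import *
import pickle
s=pickle.load(open("scene0.pkl","rb"))
ux=np.array([.9619,-.2735,0]);uy=np.array([.2735,.9619,0]);g=np.array([.5182,.1918,.1165])
E=g-.0705*ux-np.array([0,0,.001]);bias=np.array([287.1,343.6])-proj(s,E)[0]
print("bias",bias)
def fit(obs,P):
    J=np.array([(proj(s,P+1e-3*u)-proj(s,P))[0] for u in(ux,uy)]).T
    return np.linalg.solve(J,np.array(obs)-proj(s,P)[0])  # mm along ux,uy
for n,x,z,cr in(("near tips",-.038,.074,(256,435)),("near lips",-.038,.062,(280,436)),("far tips",.038,.074,(171,294)),("far lips",.038,.062,(194,295))):
    P=g+x*ux;P[2]=z;o=np.array([240+cr[0]/4-.4,220+cr[1]/4-.4])
    print(n,"offset clip-minus-marker (ux,uy) mm: with bias",fit(o-bias,P)," raw",fit(o,P))
E
```

```text
bias [-2.2713 -1.4744]
near tips offset clip-minus-marker (ux,uy) mm: with bias [-8.9634  5.5471]  raw [-3.8149  3.5291]
near lips offset clip-minus-marker (ux,uy) mm: with bias [-8.964   4.8318]  raw [-3.8235  2.8525]
far tips offset clip-minus-marker (ux,uy) mm: with bias [-12.4964  10.1116]  raw [-6.5195  7.9651]
far lips offset clip-minus-marker (ux,uy) mm: with bias [-11.8948   9.5579]  raw [-5.9398  7.4548]
```

```bash
python3 - <<'E'
from h import *
import pickle
s=pickle.load(open("scene0.pkl","rb"))
ux=np.array([.9619,-.2735,0]);uy=np.array([.2735,.9619,0])
def fit(obs,P):
    J=np.array([(proj(s,P+1e-3*u)-proj(s,P))[0] for u in(ux,uy)]).T
    return np.linalg.solve(J,np.array(obs)-proj(s,P)[0])
bias=np.array([-2.27,-1.47])
for n,g,z,x,cr in(("W far",(.5182,.1918),.068,.038,(63,440)),("W near",(.5182,.1918),.068,-.038,(155,578)),("N far",(.556,.325),.066,.05,(217,126.5)),("N near",(.556,.325),.066,-.05,(366,296.5))):
    P=np.array([*g,z])+x*ux;o=np.array([265+cr[0]/4-.4,185+cr[1]/4-.4])
    print(n,"raw",fit(o,P),"bias-corr",fit(o-bias,P))
print("1px row =",fit(proj(s,P)[0]+[1,0],P),"1px col",fit(proj(s,P)[0]+[0,1],P))
E
```

```text
W far raw [ 1.6758 -2.0461] bias-corr [-4.2826  0.0813]
W near raw [ 0.7833 -2.6119] bias-corr [-4.3544 -0.6107]
N far raw [ 1.5632 -1.2902] bias-corr [-3.9208 -0.1756]
N near raw [ 2.6745 -1.9499] bias-corr [-1.7913 -0.9191]
1px row = [-1.3885  1.0709] 1px col [-0.8939 -0.9525]
```

Call:
move_arm(steps=[[[0.003,0.012,0],0.1,1],[[0,0.012,0],0,1],[[0,0.007,0],0,1],[[0,0,0],0,1]])

```text
time_s: 10.55
tcp_pos: [0.5162, 0.1916, 0.0886]
orientation: [-0.111, -0.699, 0.702, 0.086]
wrist_force: [-0.3, 0.2, -0.5]
width: 0.213
```

```bash
python3 - <<'E'
from h import *
plan([.5163,.1925,.054],-15.8)
E
```

```text
t 10.55 tool y [ 0.0345 -0.0091 -0.9994] grasp [0.5164 0.1916 0.0826] x yaw now 164.03 roll -0.17 -> x yaw 164.2001089626319 q [ 0.1556  0.2194  1.9279 -0.0175  0.9617  2.0149] width 0.2125832449293708 F [-0.2954  0.154  -0.522 ]
shift after roll [ 0.0013  0.0286 -0.0008]  shift now [ 0.0013  0.0286 -0.0008]
```

Call:
move_arm(steps=[[[0.001,0.005,-0.0004],0,1],[[0,0.005,0],0,1],[[0,0.003,0],0,1],[[0,0,0],0,1]])

```text
time_s: 11.05
tcp_pos: [0.5164, 0.1925, 0.0753]
orientation: [-0.111, -0.699, 0.701, 0.085]
wrist_force: [-0.5, 0.8, 0.2]
width: 0.218
```

```bash
python3 - <<'E'
from h import *
plan([.5163,.1923,.054],-15.8)
s=read_camera("scene");cv2.imwrite("pics/p1.png",cv2.resize(s["pixels"][250:350,250:380,::-1],(780,600),interpolation=cv2.INTER_CUBIC))
E
```

```text
t 11.05 tool y [ 0.0358 -0.0086 -0.9993] grasp [0.5166 0.1925 0.0693] x yaw now 164.02 roll -0.18 -> x yaw 164.2001191057974 q [ 0.1571  0.2429  1.9298 -0.0175  0.9349  2.0168] width 0.21790586776814708 F [-0.4615  0.7988  0.2096]
shift after roll [0.0008 0.0153 0.0003]  shift now [0.0008 0.0153 0.0003]
```

View pics/p1.png

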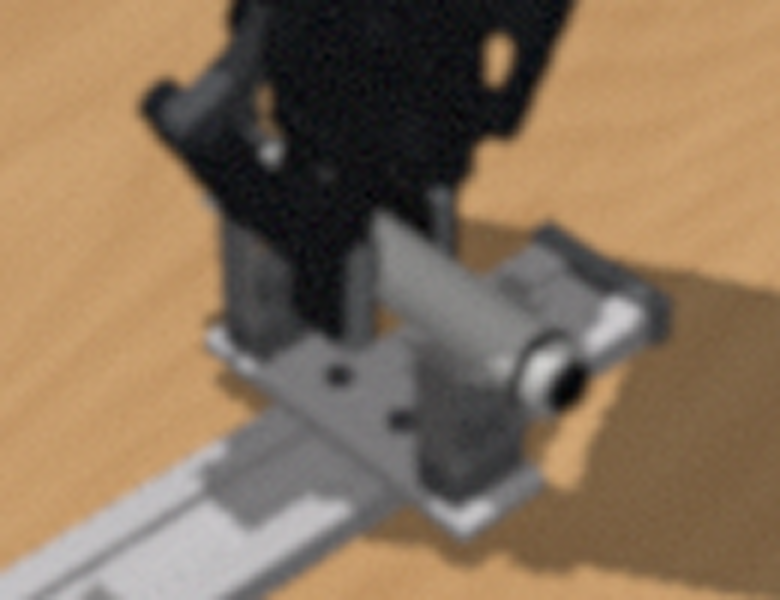

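Call:
move_arm(steps=[[[0.0005,0.004,0],0,1],[[0,0.004,0],0,1],[[0,0.004,0],0,1],[[0,0,0],0,1]])

```text
time_s: 11.6
tcp_pos: [0.5194, 0.1915, 0.0677]
orientation: [-0.113, -0.698, 0.702, 0.083]
wrist_force: [0.4, -1.4, -4.4]
width: 0.215
```

```bash
python3 - <<'E'
from h import *
plan([.5163,.1923,.054],-15.8)
E
```

```text
t 11.6 tool y [ 0.0411 -0.0112 -0.9991] grasp [0.5196 0.1915 0.0617] x yaw now 164.04 roll -0.16 -> x yaw 164.20014194391308 q [ 0.1558  0.2596  1.9268 -0.022   0.9164  2.0182] width 0.21536809261885048 F [ 0.382  -1.3767 -4.3688]
shift after roll [0.0038 0.0076 0.0001]  shift now [0.0038 0.0076 0.0001]
```

Call:
move_arm(steps=[[[0.001,0.004,0],0,1],[[0.001,0.004,0],0,1],[[0,0.002,0],0,1],[[0,0,0],0,1]])

```text
time_s: 12.1
tcp_pos: [0.5185, 0.1918, 0.059]
orientation: [-0.113, -0.698, 0.702, 0.083]
wrist_force: [0.6, -1.5, 1.4]
width: 0.217
```

```bash
python3 - <<'E'
from h import *
plan([.5163,.1923,.054],-15.8)
E
```

```text
t 12.1 tool y [ 0.0408 -0.012  -0.9991] grasp [0.5188 0.1917 0.053 ] x yaw now 164.05 roll -0.15 -> x yaw 164.2001365590204 q [ 0.1569  0.2742  1.9291 -0.0233  0.9001  2.0202] width 0.2168391817874529 F [ 0.5851 -1.4698  1.421 ]
shift after roll [ 0.0025 -0.0011  0.0001]  shift now [ 0.0025 -0.0011  0.0001]
```

Call:
move_arm(steps=[[[0.0025,0.002,0],0,1],[[0,0.003,0],0,1],[[0,0.003,0],0,1],[[0,0,0],0,1]])

```text
time_s: 12.6
tcp_pos: [0.5185, 0.1919, 0.0592]
orientation: [-0.112, -0.697, 0.704, 0.083]
wrist_force: [0.4, -3.5, -1.9]
width: 0.213
```

```bash
python3 - <<'E'
from h import *
plan([.5163,.1923,.054],-15.8)
E
```

```text
t 12.6 tool y [ 0.0386 -0.0159 -0.9991] grasp [0.5187 0.1918 0.0532] x yaw now 164.16 roll -0.04 -> x yaw 164.2000322925277 q [ 0.1586  0.2754  1.9271 -0.0278  0.9036  2.0227] width 0.21309838609812942 F [ 0.4392 -3.5179 -1.8717]
shift after roll [ 0.0024 -0.0009  0.0002]  shift now [ 0.0024 -0.0009  0.0002]
```

Call:
move_arm(steps=[[[0,0,0],0,0.5],[[0,0,0],0,0.5],[[0,0,0],0,0.5],[[0,-0.02,0],0,0.5],[[0,-0.03,0],0,0.5],[[0,-0.03,0],0,0.5],[[0.02,-0.02,0.05],0,0.5],[[0.02,0,0.055],0,0.5],[[0,0,0.055],0,0.5],[[0,0,0.05],0,0.5],[[0,0,0],0,0.5]])

```text
time_s: 13.98
tcp_pos: [0.4191, -0.0018, 0.1703]
orientation: [-0.116, -0.697, 0.704, 0.077]
wrist_force: [0.0, 0.4, 0.0]
width: 0.498
```

```bash
python3 - <<'E'
from h import *
plan([.5742,-.2197,.11],4.0)
s=read_camera("scene");t=read_camera("top")
g=[.518,.192,.054];pa=proj(s,g)[0];pb=proj(t,g)[0]
es=ends(near(cut_out(s,"marker_mid"),pa)["region"]);et=ends(near(cut_out(t,"marker_mid"),pb)["region"])
if es[0][1]>es[2][1]: es=es[::-1]
if et[0][0]>et[2][0]: et=et[::-1]
X=tri(s,es,t,et);print("marker ends\n",X,"mid",(X[0]+X[2])/2,"len",np.linalg.norm(X[0]-X[2]))
a=cv2.resize(s["pixels"][260:350,270:370,::-1],(400,360),interpolation=cv2.INTER_CUBIC)
b=cv2.resize(t["pixels"][225:315,190:290,::-1],(400,360),interpolation=cv2.INTER_CUBIC)
cv2.imwrite("pics/r1.png",np.hstack([a,b]))
E
```

```text
t 13.97 tool y [ 0.0525 -0.0171 -0.9985] grasp [ 0.4194 -0.0019  0.1643] x yaw now 164.34 roll -19.66 -> x yaw -175.97317756219044 q [-0.2749 -0.2611  2.2269 -0.0024  1.1206  1.5702] width 0.49802069003102084 F [0.0096 0.3671 0.0162]
shift after roll [-0.1362  0.066   0.2269]  shift now [-0.2045  0.066   0.1678]
marker ends
 [[0.5854 0.172  0.0576]
 [0.5152 0.1902 0.0503]
 [0.4509 0.2095 0.0505]] mid [0.5181 0.1907 0.054 ] len 0.13981738938648655
```

View pics/r1.png

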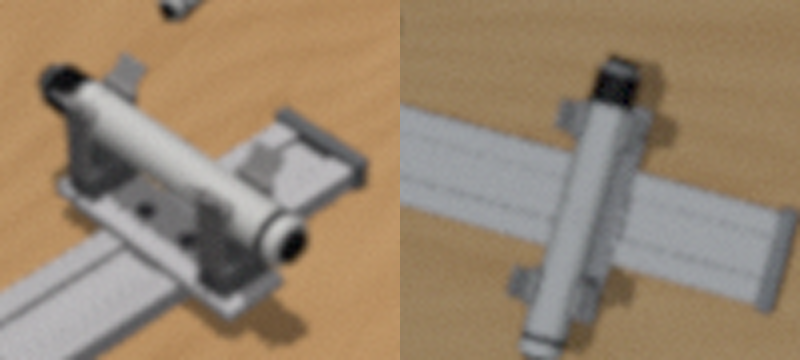

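```bash
python3 - <<'E'
from h import *
plan([.5353,.1871,.082],-15.8,grasp=.025)
s=read_camera("scene");ux=np.array([.9619,-.2735,0])
g=np.array([.518,.192,.054]);print("scene near/far end pred level",proj(s,[g-.0705*ux,g+.0705*ux,g+.0705*ux+[0,0,.005]]),"obs near ~320.4,342.1 (bias -2.3,-1.5), far ~279,282")
E
```

```text
t 14.18 tool y [ 0.051  -0.0159 -0.9986] grasp [0.4209 0.0009 0.1445] x yaw now 164.7 roll 0.5 -> x yaw 164.19927952591522 q [-0.2675 -0.257   2.2252 -0.0021  1.1199  1.5711] width 0.49773459976047396 F [-1.1588 -0.2015  0.5128]
shift after roll [-0.0559  0.0653 -0.2104]  shift now [-0.0578  0.0653 -0.2099]
scene near/far end pred level [[322.5183 343.8646]
 [279.3417 281.5106]
 [276.905  281.3693]] obs near ~320.4,342.1 (bias -2.3,-1.5), far ~279,282
```

Call:
move_arm(steps=[[[-0.011,0.006,-0.042],0.5,1],[[-0.012,0.006,-0.044],0,1],[[-0.012,0.006,-0.044],0,1],[[-0.012,0.006,-0.044],0,1],[[-0.011,0.006,-0.042],0,1],[[0,0,0],0,1]])

```text
time_s: 14.98
tcp_pos: [0.5381, 0.2076, 0.1402]
orientation: [-0.111, -0.697, 0.704, 0.075]
wrist_force: [-0.7, -0.1, -1.2]
width: -0.001
```

```bash
python3 - <<'E'
from h import *
plan([.5353,.1871,.070],-15.8,grasp=.025)
E
```

```text
t 14.97 tool y [ 0.0503 -0.016  -0.9986] grasp [0.5393 0.2072 0.1152] x yaw now 164.9 roll 0.7 -> x yaw 164.19902509278737 q [ 0.1818  0.1893  1.8517 -0.0286  1.0542  2.0297] width -0.0007347067229177255 F [-0.6931 -0.1154 -1.2003]
shift after roll [0.0008 0.0453 0.0204]  shift now [0.0011 0.0453 0.0204]
```

Call:
move_arm(steps=[[[0.001,0.012,0.02],0.7,1],[[0,0.018,0],0,1],[[0,0.012,0],0,1],[[0,0.004,0],0,1],[[0,0,0],0,1]])

```text
time_s: 15.6
tcp_pos: [0.5313, 0.1851, 0.0896]
orientation: [-0.115, -0.696, 0.704, 0.081]
wrist_force: [0.4, 0.5, -0.6]
width: -0.002
```

```bash
python3 - <<'E'
from h import *
plan([.5353,.1871,.064],-15.8,grasp=.025)
E
```

```text
t 15.6 tool y [ 0.0463 -0.0171 -0.9988] grasp [0.5325 0.1847 0.0646] x yaw now 164.11 roll -0.09 -> x yaw 164.20010500073576 q [ 0.1435  0.2389  1.9022 -0.0288  0.9572  2.0078] width -0.0019176162468739393 F [ 0.3545  0.4576 -0.5677]
shift after roll [-0.002   0.0007 -0.0031]  shift now [-0.002   0.0007 -0.0031]
```

Call:
move_arm(steps=[[[-0.003,-0.001,-0.003],0,1],[[0,0.003,0],0,1],[[0,0.003,0],0,1],[[0,0.005,0],0,1],[[0,0.008,0],0,1]])

```text
time_s: 16.23
tcp_pos: [0.5385, 0.1907, 0.0877]
orientation: [-0.113, -0.697, 0.703, 0.083]
wrist_force: [-35.0, -0.1, 69.1]
width: 0.0
```

```bash
python3 - <<'E'
from h import *
plan([.5007,.1969,.070],-15.8,grasp=.025)
E
```

```text
t 16.23 tool y [ 0.0408 -0.0138 -0.9991] grasp [0.5395 0.1904 0.0627] x yaw now 164.13 roll -0.07 -> x yaw 164.20006394074912 q [ 0.1501  0.2619  1.878  -0.0241  0.9635  2.0113] width 0.00040063673753773217 F [-35.0476  -0.1158  69.0648]
shift after roll [ 0.0387 -0.0089  0.0043]  shift now [ 0.0387 -0.0089  0.0044]
```

Call:
move_arm(steps=[[[0,-0.01,0],0,1],[[0.02,-0.005,0.003],0,1],[[0.019,0,0.001],0,1],[[0,0.005,0],0,1],[[0,0.004,0],0,1],[[0,0,0],0,1]])

```text
time_s: 16.98
tcp_pos: [0.5008, 0.199, 0.0949]
orientation: [-0.114, -0.698, 0.702, 0.08]
wrist_force: [-0.6, -0.5, 1.0]
width: 0.001
```

```bash
python3 - <<'E'
from h import *
plan([.5007,.1969,.064],-15.8,grasp=.025)
E
```

```text
t 16.98 tool y [ 0.047  -0.0128 -0.9988] grasp [0.5019 0.1987 0.0699] x yaw now 164.2 roll 0.0 -> x yaw 164.19999483235557 q [ 0.1769  0.1792  1.9618 -0.0255  0.9567  2.0376] width 0.0008194529787594373 F [-0.5709 -0.4533  0.9981]
shift after roll [0.001  0.0058 0.0021]  shift now [0.001  0.0058 0.0021]
```

Call:
move_arm(steps=[[[0,0.003,0.002],0,1],[[0,0.003,0],0,1],[[0,0.003,0],0,1],[[0,0.003,0],0,1]])

```text
time_s: 17.48
tcp_pos: [0.5018, 0.1981, 0.0884]
orientation: [-0.113, -0.698, 0.702, 0.083]
wrist_force: [-15.5, 0.7, 28.0]
width: 0.002
```

```bash
python3 - <<'E'
from h import *
plan([.5742,-.2197,.11],4.0)
E
```

```text
t 17.48 tool y [ 0.0414 -0.0111 -0.9991] grasp [0.502  0.198  0.0824] x yaw now 164.13 roll -19.87 -> x yaw -175.98301135503803 q [ 0.1736  0.1939  1.9592 -0.0222  0.9498  2.034 ] width 0.00186572005189845 F [-15.4551   0.721   27.9631]
shift after roll [-0.0438 -0.02    0.4221]  shift now [-0.1847 -0.02    0.382 ]
```

Call:
move_arm(steps=[[[0,-0.03,0],0,0.3],[[0,-0.04,0],-6.5,0],[[0,-0.02,0],-6.7,0],[[0,0,0],-6.7,0],[[-0.004,0,0.03],0,0],[[-0.006,0,0.055],0,0],[[-0.006,0,0.055],0,0],[[-0.006,0,0.055],0,0],[[-0.006,0,0.055],0,0],[[-0.006,0,0.055],0,0],[[-0.006,0,0.05],0,0],[[0,0,0],0,0]])

```text
time_s: 18.98
tcp_pos: [0.5712, -0.1632, 0.1893]
orientation: [0.013, -0.702, 0.711, -0.046]
wrist_force: [0.5, -0.1, 0.5]
width: 0.997
```

```bash
python3 - <<'E'
from h import *
plan([.5742,-.2197,.10],4.0)
E
```

```text
t 18.98 tool y [ 0.0475 -0.0112 -0.9988] grasp [ 0.5715 -0.1632  0.1833] x yaw now -175.23 roll 0.77 -> x yaw -176.00074943386335 q [-0.4735  0.1598  1.7856  0.0128  1.1489  1.0094] width 0.9965376491883482 F [ 0.5421 -0.0982  0.5316]
shift after roll [0.0052 0.084  0.0553]  shift now [0.0059 0.084  0.0552]
```

Call:
move_arm(steps=[[[0.002,0.01,0.028],0.8,0.3],[[0.003,0.03,0.028],0,0.4],[[0,0.03,0],0,0.4],[[0,0.015,0],0,0.4],[[0,0,0],0,0.4]])

```text
time_s: 19.6
tcp_pos: [0.5749, -0.2185, 0.1026]
orientation: [0.008, -0.702, 0.711, -0.042]
wrist_force: [-0.2, 1.0, 0.6]
width: 0.6
```

```bash
python3 - <<'E'
from h import *
plan([.5742,-.2197,.030],4.0)
E
```

```text
t 19.6 tool y [ 0.0478 -0.0098 -0.9988] grasp [ 0.5752 -0.2185  0.0966] x yaw now -175.92 roll 0.08 -> x yaw -176.00008459567178 q [-0.5536  0.3219  1.7692  0.0199  1.0048  0.936 ] width 0.600366911910596 F [-0.234   0.9684  0.618 ]
shift after roll [0.0042 0.0665 0.0002]  shift now [0.0042 0.0665 0.0002]
```

Call:
move_arm(steps=[[[0.004,0.02,0.001],0,0.4],[[0.001,0.025,0],0,0.4],[[0,0.014,0],0,0.4],[[0,0,0],0,0.4],[[0,0.006,0],0,0.4],[[0,0,0],0,0.4]])

```text
time_s: 20.35
tcp_pos: [0.5753, -0.2204, 0.0379]
orientation: [0.007, -0.701, 0.712, -0.045]
wrist_force: [-0.8, 0.1, 0.3]
width: 0.604
```

```bash
python3 - <<'E'
from h import *
plan([.5742,-.2197,.029],4.0)
E
```

```text
t 20.35 tool y [ 0.0534 -0.0132 -0.9985] grasp [ 0.5757 -0.2205  0.0319] x yaw now -175.77 roll 0.23 -> x yaw -176.00027977538866 q [-0.556   0.4248  1.7776  0.0219  0.887   0.928 ] width 0.6037992402210778 F [-0.7693  0.0791  0.348 ]
shift after roll [ 0.0016  0.0028 -0.0009]  shift now [ 0.0015  0.0028 -0.0009]
```

Call:
move_arm(steps=[[[0.0015,0.003,0],0.2,0.4],[[0,0,0],0,1],[[0,0,0],0,1],[[0,0,0],0,1],[[0,0,0],0,1],[[0,0,0],0,1]])

```text
time_s: 21.1
tcp_pos: [0.5747, -0.2182, 0.0364]
orientation: [0.005, -0.703, 0.71, -0.043]
wrist_force: [0.4, 0.2, -0.8]
width: 0.14
```

```bash
python3 - <<'E'
from h import *
plan([.5742,-.2197,.029],4.0)
E
```

```text
t 21.1 tool y [ 0.0543 -0.0087 -0.9985] grasp [ 0.575  -0.2183  0.0304] x yaw now -176.03 roll -0.03 -> x yaw -175.99996127938857 q [-0.5551  0.4251  1.7808  0.0274  0.8851  0.9299] width 0.1404612199037931 F [ 0.353   0.212  -0.8201]
shift after roll [0.001  0.0013 0.0014]  shift now [0.001  0.0013 0.0014]
```

Call:
move_arm(steps=[[[0,-0.02,0],0,1],[[0,-0.035,0],0,1],[[0,-0.035,0],0,1],[[0,-0.03,0],0,1],[[0,0,0],7,1],[[0,0,0],7,1],[[0,0,0],5.9,1],[[0,0,0],0,1]])

```text
time_s: 22.1
tcp_pos: [0.5697, -0.2204, 0.1721]
orientation: [-0.126, -0.697, 0.702, 0.079]
wrist_force: [-0.3, 0.3, -0.5]
width: 0.139
```

```bash
python3 - <<'E'
from h import *
plan([.5567,.3243,.14],-15.8)
E
```

```text
t 22.1 tool y [ 0.0651 -0.0171 -0.9977] grasp [ 0.57   -0.2205  0.1662] x yaw now 163.36 roll -0.84 -> x yaw 164.2019047904142 q [-0.5623  0.209   1.7636  0.0226  1.1048  1.2893] width 0.13867068527708495 F [-0.2941  0.2638 -0.4581]
shift after roll [ 0.1626  0.0159 -0.5206]  shift now [ 0.1702  0.0159 -0.5181]
```

Call:
move_arm(steps=[[[0.008,0,-0.025],-0.8,1],[[0.015,0,-0.048],0,1],[[0.015,0,-0.048],0,1],[[0.015,0,-0.048],0,1],[[0.015,0,-0.048],0,1],[[0.015,0,-0.048],0,1],[[0.015,0,-0.048],0,1],[[0.015,0,-0.048],0,1],[[0.015,0,-0.048],0,1],[[0.015,0,-0.048],0,1],[[0.008,0,-0.025],0,1],[[0,0,0],0,1]])

```text
time_s: 23.6
tcp_pos: [0.555, 0.2976, 0.1721]
orientation: [-0.12, -0.697, 0.704, 0.061]
wrist_force: [-0.1, -0.2, -0.2]
width: 0.14
```

```bash
python3 - <<'E'
from h import *
plan([.5567,.3243,.12],-15.8)
E
```

```text
t 23.6 tool y [ 0.0811 -0.0201 -0.9965] grasp [0.5555 0.2975 0.1661] x yaw now 165.28 roll 1.08 -> x yaw 164.19621820935734 q [ 0.3292  0.2538  1.7108 -0.0506  1.1072  2.1779] width 0.13970056105468545 F [-0.0844 -0.204  -0.2482]
shift after roll [ 0.0099  0.0455 -0.026 ]  shift now [ 0.0095  0.0455 -0.0262]
```

Call:
move_arm(steps=[[[0.004,0.015,-0.013],1.1,1],[[0.003,0.018,-0.012],0,1],[[0.002,0.012,0],0,1],[[0,0,0],0,1]])

```text
time_s: 24.1
tcp_pos: [0.5581, 0.32, 0.1275]
orientation: [-0.127, -0.696, 0.703, 0.067]
wrist_force: [0.3, 0.2, 0.2]
width: 0.144
```

```bash
python3 - <<'E'
from h import *
plan([.5567,.3243,.085],-15.8)
E
```

```text
t 24.1 tool y [ 0.0835 -0.0212 -0.9963] grasp [0.5586 0.3199 0.1216] x yaw now 164.18 roll -0.02 -> x yaw 164.2000673430105 q [ 0.3626  0.3397  1.6943 -0.0575  1.0376  2.2369] width 0.1442708112346818 F [0.3218 0.1532 0.2289]
shift after roll [ 0.0062  0.0362 -0.0036]  shift now [ 0.0062  0.0362 -0.0036]
```

Call:
move_arm(steps=[[[0.004,0.012,-0.0035],0,1],[[0.002,0.014,0],0,1],[[0.001,0.008,0],0,1],[[0,0,0],0,1]])

```text
time_s: 24.6
tcp_pos: [0.5556, 0.3236, 0.0918]
orientation: [-0.128, -0.696, 0.703, 0.067]
wrist_force: [-0.6, -0.3, -0.2]
width: 0.142
```

```bash
python3 - <<'E'
from h import *
plan([.5567,.3243,.054],-15.8)
o=readout.get_obs();g=o["tcp_pos"]-[0,0,.008]
s=read_camera("scene")
ux=np.array([.9621,-.2723,0]);pa=proj(s,g)[0]
print("pred near/far ends",proj(s,[g-.0998*ux,g+.0982*ux]).tolist())
L=cut_out(s,"pointer_mid");print([(r["pixel"],r["confidence"],ends(r["region"]).tolist()) for r in L][:2])
cv2.imwrite("pics/p2.png",cv2.resize(s["pixels"][280:380,185:315,::-1],(780,600),interpolation=cv2.INTER_CUBIC))
E
```

```text
t 24.6 tool y [ 0.0845 -0.0212 -0.9962] grasp [0.5561 0.3235 0.0858] x yaw now 164.12 roll -0.08 -> x yaw 164.20028927145864 q [ 0.3696  0.3891  1.7055 -0.0608  0.9766  2.2496] width 0.14200796643250585 F [-0.5907 -0.2774 -0.2468]
shift after roll [ 0.0024  0.0317 -0.0009]  shift now [ 0.0024  0.0317 -0.0008]
pred near/far ends [[369.41743768103777, 283.73585673172704], [294.14602443425207, 197.21373803016616]]
[([347.1, 260.7], 0.8, [[292.4263288761408, 196.52603245899348], [343.6562874251497, 254.61077844311376], [370.36540124683046, 284.8936858616148]])]
```

View pics/p2.png

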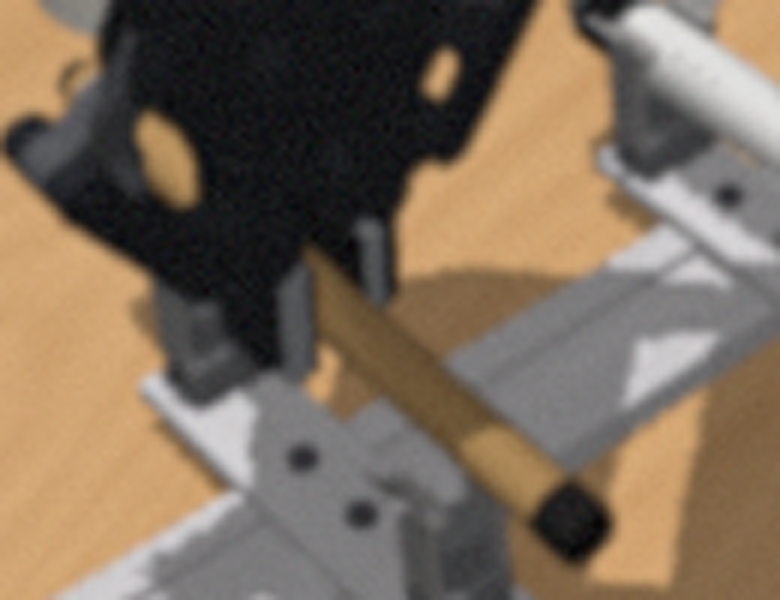

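Call:
move_arm(steps=[[[0.001,0.005,-0.0008],0,1],[[0.001,0.005,0],0,1],[[0.001,0.004,0],0,1],[[0,0.004,0],0,1],[[0,0,0],0,1]])

```text
time_s: 25.32
tcp_pos: [0.5557, 0.3253, 0.0747]
orientation: [-0.129, -0.697, 0.703, 0.066]
wrist_force: [-1.2, -1.4, 0.8]
width: 0.143
```

```bash
python3 - <<'E'
from h import *
plan([.5567,.3243,.0564],-15.8)
E
```

```text
t 25.32 tool y [ 0.0877 -0.0204 -0.9959] grasp [0.5563 0.3252 0.0687] x yaw now 164.14 roll -0.06 -> x yaw 164.20023843687335 q [ 0.3723  0.4153  1.7075 -0.0629  0.9453  2.2546] width 0.14261301135552093 F [-1.2326 -1.4025  0.7782]
shift after roll [0.0004 0.0123 0.0008]  shift now [0.0004 0.0123 0.0008]
```

Call:
move_arm(steps=[[[0.001,0.004,0.0008],0,1],[[0.0005,0.004,0],0,1],[[0.0005,0.004,0],0,1],[[0,0,0],0,1]])

```text
time_s: 25.82
tcp_pos: [0.557, 0.3242, 0.0655]
orientation: [-0.131, -0.697, 0.702, 0.064]
wrist_force: [1.1, -0.5, -2.4]
width: 0.134
```

```bash
python3 - <<'E'
from h import *
plan([.5567,.3243,.0564],-15.8)
E
```

```text
t 25.82 tool y [ 0.0924 -0.0214 -0.9955] grasp [0.5575 0.3241 0.0595] x yaw now 164.08 roll -0.12 -> x yaw 164.20054675416378 q [ 0.3708  0.429   1.7093 -0.0669  0.9258  2.2574] width 0.13368741715264143 F [ 1.0727 -0.5122 -2.3995]
shift after roll [0.0012 0.003  0.    ]  shift now [0.0012 0.003  0.    ]
```

Past the lips and being drawn in; press home.

Call:
move_arm(steps=[[[0.001,0.004,0],0,1],[[0,0.004,0],0,1],[[0,0.004,0],0,1]])

```text
time_s: 26.2
tcp_pos: [0.5577, 0.3245, 0.0618]
orientation: [-0.13, -0.695, 0.704, 0.066]
wrist_force: [-17.5, -9.6, 33.0]
width: 0.144
```

```bash
python3 - <<'E'
from h import *
plan([.5567,.3243,.0564],-15.8)
E
```

```text
t 26.2 tool y [ 0.0878 -0.0247 -0.9958] grasp [0.5582 0.3244 0.0558] x yaw now 164.1 roll -0.1 -> x yaw 164.2004104011431 q [ 0.3714  0.4386  1.7041 -0.0686  0.927   2.2589] width 0.14403007018103034 F [-17.4569  -9.5894  32.9913]
shift after roll [ 0.0014 -0.0007  0.0005]  shift now [ 0.0014 -0.0007  0.0005]
```

Call:
move_arm(steps=[[[0,0,0],0,0.6],[[0,0,0],0,0.6],[[0,0,0],0,0.6],[[0,-0.02,0],0,0.6],[[0,-0.025,0],0,0.6],[[-0.012,-0.005,0],0,1],[[-0.012,0,0],0,1],[[0,0,0],0,1],[[0,0,0],0,1]])

```text
time_s: 27.32
tcp_pos: [0.5771, 0.3193, 0.1151]
orientation: [-0.129, -0.696, 0.704, 0.066]
wrist_force: [0.3, 0.6, -0.6]
width: -0.005
```

```bash
python3 - <<'E'
from h import *
c=np.array([.5575,.3242,.065]);ux=np.array([.9621,-.2723,0])
plan(c+.027*ux,-15.8,grasp=.025)
E
```

```text
t 27.32 tool y [ 0.0861 -0.0234 -0.996 ] grasp [0.5793 0.3187 0.0902] x yaw now 164.08 roll -0.12 -> x yaw 164.20046383325416 q [ 0.3519  0.3891  1.6557 -0.0604  1.0246  2.23  ] width -0.004945107126706556 F [ 0.2721  0.5919 -0.646 ]
shift after roll [-0.0023  0.0255  0.0006]  shift now [-0.0023  0.0255  0.0006]
```

Call:
move_arm(steps=[[[-0.002,0.01,0.0006],0,1],[[0,0.012,0],0,1],[[0,0.003,0],0,1],[[0,0.002,0],0,1],[[0,0.002,0],0,1],[[0,0.003,0],0,1]])

```text
time_s: 28.08
tcp_pos: [0.5809, 0.3187, 0.0856]
orientation: [-0.127, -0.695, 0.704, 0.068]
wrist_force: [-11.3, -1.8, 19.2]
width: -0.007
```

```bash
python3 - <<'E'
from h import *
c=np.array([.5575,.3242,.061]);ux=np.array([.9621,-.2723,0])
plan(c+.027*ux,-15.8,grasp=.025)
E
```

```text
t 28.07 tool y [ 0.0814 -0.0235 -0.9964] grasp [0.5829 0.3182 0.0607] x yaw now 164.12 roll -0.08 -> x yaw 164.20027643410637 q [ 0.3486  0.438   1.6519 -0.0599  0.9839  2.228 ] width -0.006970876802318093 F [-11.2716  -1.7802  19.1913]
shift after roll [-0.0009 -0.0002  0.0011]  shift now [-0.0009 -0.0002  0.0011]
```

Call:
move_arm(steps=[[[0,0.003,0],0,1],[[0,-0.012,0],0,1],[[0.02,-0.006,0],0,1],[[0.022,0,0.001],0,1],[[0.01,0,0],0,1],[[0,0,0],0,1]])

```text
time_s: 28.82
tcp_pos: [0.5297, 0.334, 0.1023]
orientation: [-0.128, -0.696, 0.703, 0.066]
wrist_force: [0.1, -0.2, 0.1]
width: 0.004
```

```bash
python3 - <<'E'
from h import *
c=np.array([.5575,.3242,.061]);ux=np.array([.9621,-.2723,0])
plan(c-.027*ux,-15.8,grasp=.025)
E
```

```text
t 28.82 tool y [ 0.0852 -0.0218 -0.9961] grasp [0.5318 0.3335 0.0774] x yaw now 164.15 roll -0.05 -> x yaw 164.20019835855547 q [ 0.4017  0.3407  1.7468 -0.0641  0.985   2.2826] width 0.0037560172736135202 F [ 0.0736 -0.1549  0.1037]
shift after roll [0.0012 0.0163 0.002 ]  shift now [0.0012 0.0163 0.002 ]
```

Call:
move_arm(steps=[[[0.001,0.008,0.002],0,1],[[0,0.005,0],0,1],[[0,0.003,0],0,1],[[0,0.003,0],0,1],[[0,0.003,0],0,1]])

```text
time_s: 29.45
tcp_pos: [0.532, 0.3334, 0.0855]
orientation: [-0.128, -0.697, 0.702, 0.068]
wrist_force: [-13.9, -1.8, 22.8]
width: 0.001
```

```bash
python3 - <<'E'
from h import *
c=np.array([.5575,.3242,.061]);ux=np.array([.9621,-.2723,0])
plan(c-.027*ux,-15.8,grasp=.025)
E
```

```text
t 29.45 tool y [ 0.0827 -0.0197 -0.9964] grasp [0.5341 0.3329 0.0606] x yaw now 164.0 roll -0.2 -> x yaw 164.20072099020607 q [ 0.398   0.3694  1.7456 -0.0614  0.9587  2.2815] width 0.0014068689836678604 F [-13.8895  -1.8388  22.8193]
shift after roll [ 0.0021 -0.0006  0.002 ]  shift now [ 0.0021 -0.0006  0.002 ]
```

Both sides of the pointer stop at the same height (0.0607 and 0.0606 against 0.061 expected), so it's seated and level. Next I retreat and take final measurements.

Call:
move_arm(steps=[[[0,-0.03,0],0,1],[[0,-0.05,0],0,1],[[0,-0.04,0],0,1],[[0.02,0,0.055],0,1],[[0.02,0,0.055],0,1],[[0.02,0,0.055],0,1],[[0,0,0.055],0,1],[[0,0,0.055],0,1],[[0,0,0.055],0,1],[[0,0,0],0,1]])

```text
time_s: 30.7
tcp_pos: [0.3731, 0.0264, 0.2034]
orientation: [-0.132, -0.697, 0.702, 0.066]
wrist_force: [0.2, 0.0, -0.3]
width: 0.0
```

```bash
python3 - <<'E'
from h import *
s=read_camera("scene");t=read_camera("top")
for n,g,hl in(("marker_mid",[.518,.192,.054],.0705),("pointer_mid",[.557,.3245,.054],.099)):
    pa=proj(s,g)[0];pb=proj(t,g)[0]
    es=ends(near(cut_out(s,n),pa)["region"]);et=ends(near(cut_out(t,n),pb)["region"])
    if es[0][1]>es[2][1]: es=es[::-1]
    if et[0][0]>et[2][0]: et=et[::-1]
    X=tri(s,es,t,et);print(n,X[[0,2]],"mid",(X[0]+X[2])/2,"len",np.linalg.norm(X[0]-X[2]))
for n,h in(("apple",.035),("mug",.05),("tape",.024)):
    print(n,plane(t,cut_out(t,n)[0]["pixel"],h),plane(s,cut_out(s,n)[0]["pixel"],h))
cv2.imwrite("pics/fin.png",np.hstack([cv2.resize(s["pixels"][265:405,185:365,::-1],(400,311)),cv2.resize(t["pixels"][215:315,120:280,::-1],(400,311))[:311]]))
E
```

```text
marker_mid [[0.5855 0.1709 0.0551]
 [0.4512 0.2091 0.0523]] mid [0.5183 0.19   0.0537] len 0.13967994260464847
pointer_mid [[0.6508 0.2968 0.0554]
 [0.464  0.3493 0.0514]] mid [0.5574 0.323  0.0534] len 0.1940624504939852
apple [[0.4105 0.0524 0.035 ]] [[0.4048 0.0582 0.035 ]]
mug [[0.7478 0.1663 0.05  ]] [[0.7618 0.1633 0.05  ]]
tape [[0.7928 0.0035 0.024 ]] [[0.7561 0.0109 0.024 ]]
```

```bash
python3 -c "
from rig import ticket
print(ticket.close_job())"
```

```text
the job is handed in; nothing more can be done
None
```

The marker is in the wide clips and the pointer is in the narrow clips. I pressed the marker in first, and handed the job in at about 31 s of the 56 s limit; no verdict was given.

**Seating, by touch:** I pressed each item near both of its clips with the closed fingertips. The marker's top stopped at 62.7 and 63.4 mm (64 mm expected). The pointer's top stopped at 60.7 and 60.6 mm (61 mm expected). Both are level and fully home.

**Position, by camera:** After I backed off, the two views put the marker's centre 53.7 mm high and the pointer's 53.4 mm, against 54 mm. Along their length both are within about 2 mm of the rail's centre line.

**Bystanders:** The apple, mug and tape measure within about 1 cm of where they started, which is within the scatter of those readings. I did not touch them on purpose.

**What disagreed or went less well:**
- **Scene camera:** it read about 4 mm off along the rods, so I centred them mainly on the top camera's view.
- **Tool tilt:** it drifted by up to about 5° during the moves; pressing each end afterwards was meant to take care of that.
- **Pressing force:** one press on the marker reached about 77 N at the wrist. That is under the 120 N wrist limit, and the fingertips were pressing, not the gripper body (40 N limit).
- **Final picture:** I could not view it because the 12-picture limit was reached, so the last check rests on the measurements alone.

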